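# Pack the closed vessels onto the hood tray

## Task

Pack the tray for the hood with the closed vessels only: stand the capped square bottle in the square pocket and the capped round bottle in the round pocket, and stack the two lidded dishes centred on the black pad, the larger one below and the smaller one centred on its lid. Keep them upright and set them down, do not drop them. Leave the two open bottles and the dish without a lid standing where they are.

Things in the scene. Friction and masses are not known exactly. Their poses are not given: they have to be found in the camera images.
- square_capped_mid (a point): Capped square bottle: amber glass with a pale label, 42 x 42 mm square body with rounded edges and 64 mm high, above it a sloping shoulder and a white round screw cap (30 mm across); 92 mm high in all, about 140 g. x and y are square to the body's sides. Origin half-way up on its vertical axis; z up. Stands on the bench at the start.
- round_capped_mid (a point): Capped round bottle: the same amber glass, pale label and white cap, but a round body 42 mm in diameter and 64 mm high; 92 mm high in all, about 140 g. Origin half-way up on its vertical axis; z up. Stands on the bench at the start.
- large_dish_mid (a point): Larger lidded culture dish: closed flat round plastic dish, grey plastic bottom under a white lid with a fine grey ring on top, 64 mm in diameter, 18 mm high, about 60 g. Origin half-way up on its vertical axis; z up. Stands on the bench at the start.
- small_dish_mid (a point): Smaller lidded culture dish: the same make, 50 mm in diameter, 18 mm high, about 60 g. Origin half-way up on its vertical axis; z up. Stands on the bench at the start.
- square_open_mid (a point): Open square bottle, does not belong: same square 42 mm body as the capped one but no cap, a bare narrow amber neck with a dark mouth; 84 mm high in all. Origin half-way up on its vertical axis; z up. Stands on the bench at the start.
- round_open_mid (a point): Open round bottle, does not belong: same round 42 mm body as the capped one but no cap, a bare narrow amber neck with a dark mouth; 84 mm high in all. Origin half-way up on its vertical axis; z up. Stands on the bench at the start.
- lidless_dish_mid (a point): Lidless dish, does not belong: an open empty dish, hollow, white wall and grey inner floor, 58 mm in diameter, 14 mm high, 2 mm wall. Origin half-way up on its vertical axis; z up. Stands on the bench at the start.
- square_pocket: Square pocket: fixed white low open box on the aluminium tray, 66 mm square outside, 58 mm inside, walls 18 mm high, inner floor (grey) 4 mm above the origin. Origin at the centre of its underside, 4 mm above the bench; x runs along the tray, y across it, z up. The three places stand in a row along the tray, 100 mm apart, in any order.
- round_pocket: Round pocket: fixed white low round cup on the tray, 66 mm in diameter outside, 58 mm inside, walls 18 mm high, inner floor (grey) 4 mm above the origin. Origin at the centre of its underside, 4 mm above the bench; x along the tray, y across it, z up.
- dish_pad: Dish pad: fixed flat black rubber disc on the tray, 80 mm in diameter, 6 mm thick, no wall. Origin at the centre of its underside, 4 mm above the bench; x along the tray, y across it, z up. The tray itself is fixed, 330 x 150 mm, with a rim 10 mm high and at each end a low loop handle, 20 mm high.

How it is judged (in metres and radians):
At the end, for the whole second after the job is handed in: Each capped bottle stands on its own pocket's floor, the larger dish flat on the pad, the smaller flat on the larger, each centred within 12 mm, upright within 0.1 rad and at rest; the open bottles and the lidless dish stand upright within 20 mm of where they started (horizontal distance between square_capped_mid and square_pocket below 0.012 m and z of square_capped_mid in the frame of square_pocket below 0.053 m and horizontal distance between round_capped_mid and round_pocket below 0.012 m and z of round_capped_mid in the frame of round_pocket below 0.053 m and horizontal distance between large_dish_mid and dish_pad below 0.012 m and z of large_dish_mid in the frame of dish_pad below 0.019 m and horizontal distance between small_dish_mid and large_dish_mid below 0.012 m and z of small_dish_mid in the frame of large_dish_mid between 0.014 and 0.022 m and angle between each of square_capped_mid, round_capped_mid, large_dish_mid, small_dish_mid, square_open_mid, round_open_mid, lidless_dish_mid's own z axis and vertical below 0.1 rad and linear speed of each of square_capped, round_capped, large_dish, small_dish below 0.02 m/s and distance of each of square_open_mid, round_open_mid, lidless_dish_mid from where it was at the start of the episode below 0.02 m); the robot touches nothing.
It fails at once if an open bottle or the lidless dish is moved more than 20 mm or tipped (distance of any of square_open_mid, round_open_mid, lidless_dish_mid from where it was at the start of the episode above 0.02 m or angle between any of square_open_mid, round_open_mid, lidless_dish_mid's own z axis and vertical above 0.5 rad).
It fails at once if a bottle or dish to be packed is tipped by more than about 35 degrees (angle between any of square_capped_mid, round_capped_mid, large_dish_mid, small_dish_mid's own z axis and vertical above 0.6 rad).
It fails at once if a bottle or dish to be packed is dropped (falls freely by more than about 25 mm) ((linear speed of square_capped above 0.7 m/s and contact force between the fingers and square_capped below 0.05 N) or (linear speed of round_capped above 0.7 m/s and contact force between the fingers and round_capped below 0.05 N) or (linear speed of large_dish above 0.7 m/s and contact force between the fingers and large_dish below 0.05 N) or (linear speed of small_dish above 0.7 m/s and contact force between the fingers and small_dish below 0.05 N)).
It also fails if it takes over 104 s, if anything falls off the work surface, if the arm or the gripper's body presses on something with over 40 N, if the wrist force passes 120 N, or if a joint passes its speed limit or range.

## Robot

A 6-joint arm with a two-finger parallel gripper is mounted at the origin on the work surface. World frame = base frame: x ahead of the robot, y to its left, z up, the work surface at z = 0. Lengths are in mm, angles in rad, forces in N, time in s.
With the tool pointing down it reaches from about 350 to 975 mm from the base axis. Payload 7.1 kg.
Tool frame: the origin (TCP) lies on the front face of the gripper's body, between the roots of the fingers; the fingertips stand 80 mm ahead of it and the grasp point (between the pads) lies 61 mm ahead of it (env.tips_ahead is the distance from the TCP to the fingertips, in mm); z points along the fingers, y is the line along which they close (so a half turn about z gives the same grasp; the last joint's range is limited). The gripper opens to 88 mm and grips with 3 to 60 N. Pads are 20 mm wide; open, the fingers measure 115 mm over their backs; the gripper's body (75 mm by 178 mm) begins 61 mm behind the grasp point.
Start: joints at [1.266, 0.423, 1.63, -0, 1.089, -0.019], TCP at [176.172, 599.641, 302.675] pointing down, gripper open.
Joint ranges: [-3, 3], [-0.9, 2.11], [0.09, 2.58], [-1.31, 4.45], [0.11, 2.69], [-2.54, 2.54]. Speed limits (rad/s): [2.39, 2.39, 3.01, 3.14, 3.14, 3.14].

## Interface

Orientations are given as a unit quaternion [x, y, z, w].
In Python, from station import env, set_gripper, viewer, workorder gives the robot as it stands. Calls block until the motion is done:
- env.reach(position, orientation): joint-space move of the TCP to a pose.
- env.move_l(position, rot=None, rate=150, f_stop=None): straight line of the TCP; rot=None keeps the orientation; rate is the mean speed in mm/s. With f_stop (N) it stops when the force on the tool has changed by that much, and returns True; else False.
- env.move_joints(angles): joint-space move.
- set_gripper(opening): finger opening in mm; the grip force is fixed at half the most; returns when the fingers have stopped.
- env.hold(seconds).
- env.ik(position, orientation): joint angles nearest the present ones, or None.
- env.read_state(): the state.
- viewer.camera(name): name is "side" or "top" or "wrist"; returns the picture (384x512x3 uint8, blue, green, red); there is no depth.
- viewer.camera_params(name): a dict with "fx", "fy", "cx", "cy" (pixels), "pose" (4x4, takes a point from camera to world coordinates); the wrist camera has in their place "tool_from_camera" (4x4, takes a point from camera to tool coordinates, whose origin is the TCP and whose axes are the flange's). Camera axes: x right, y up, looking along -z (the intrinsics and any distortion apply to the point x, -y, -z); pixel columns grow to the right and rows downward; lengths in mm; the calibration is good to about 2 mm. The wrist camera is an equidistant fisheye: a pixel r from the principal point sees the ray r / f radians off the axis. A picture is of the moment at which its call begins: read the wrist's pose just before it. camera_params takes no time and is no camera call.
A pose or a line that the arm cannot do raises env.IKError and nothing moves.
- workorder.sign_off(): hands the job in; it is judged then, once.
The state is a dict: "time_s": time; "qpos": joint angles; "dq": joint speeds; "tau": joint torques, N m; "tool_pos": TCP position; "orientation": TCP orientation; "force": force on the tool from outside, world axes, zero at the start; "wrist_torque": the same for the moment, N m; "width": finger opening in mm; "grip_force": force on a finger pad.
Only numpy, scipy, OpenCV 4.12 (cv2) and the standard library are available. Lean on these libraries where they do the work, as an engineer would, in place of code of your own. Each camera call takes 0.05 s, during which the arm holds its last target. There are 200 camera calls.

## Working session

There is one attempt and no reset: what is moved stays moved. The work goes in short steps, each a Python script; the robot and the scene stay as the last script left them, time stands still between calls to the robot, and variables do not carry over. Pictures are saved under pics/ and viewed, at most 14 in all, crops included, and the job is handed in when it is done.

```bash
ls; mkdir -p pics; python3 - <<'E'
from station import env, set_gripper, viewer, workorder
import cv2
for n in("top","side"):
    cv2.imwrite(f"pics/{n}0.png",cv2.resize(viewer.camera(n),(800,600)))
    print(n,viewer.camera_params(n))
print(viewer.camera_params("wrist"));s=env.read_state();print(s)
E
```

```text
pics
top {'fx': 416.3138125217648, 'fy': 416.3138125217648, 'cx': 256.35049314562286, 'cy': 192.95964437671404, 'pose': array([[-1.48660354e-02,  9.89152362e-01, -1.46138996e-01,
         3.80466223e+02],
       [-9.99616615e-01, -1.81167390e-02, -2.09381430e-02,
        -6.97675237e+00],
       [-2.33585756e-02,  1.45771702e-01,  9.89042460e-01,
         1.20044115e+03],
       [ 0.00000000e+00,  0.00000000e+00,  0.00000000e+00,
         1.00000000e+00]])}
side {'fx': 352.9595298199636, 'fy': 352.9595298199636, 'cx': 254.68361683212618, 'cy': 190.1986113988291, 'pose': array([[-9.77718761e-01,  1.62100981e-01, -1.33376525e-01,
         4.31017846e+02],
       [-2.09732301e-01, -7.27531676e-01,  6.53230451e-01,
         5.93373560e+02],
       [ 8.85364979e-03,  6.66649032e-01,  7.45319180e-01,
         7.54059412e+02],
       [ 0.00000000e+00,  0.00000000e+00,  0.00000000e+00,
         1.00000000e+00]])}
{'fx': 297.3186396354542, 'fy': 297.3186396354542, 'cx': 257.29632594683716, 'cy': 188.56493999728892, 'tool_from_camera': array([[-4.13070264e-04,  9.63408080e-01,  2.68038617e-01,
[... 297 characters left out ...]
1, 'qpos': array([ 1.26599211e+00,  4.23785410e-01,  1.63060427e+00, -4.75852902e-06,
        1.08860900e+00, -1.89798728e-02]), 'dq': array([ 2.09264265e-03, -3.00018031e-03, -3.07056545e-03,  1.42854363e-03,
       -8.44877414e-05, -8.49907051e-04]), 'tau': array([-5.22613846e-04, -5.45611775e+01, -2.74326718e+01,  6.44217641e-02,
        1.89283997e-02, -2.92934897e-05]), 'tool_pos': array([176.06394248, 599.2788667 , 301.9699053 ]), 'orientation': array([ 1.42425068e-01,  9.89805337e-01, -6.94164278e-04, -1.11236734e-04]), 'force': array([-1.37018026,  0.12246474, -0.61504685]), 'wrist_torque': array([ 0.00874366,  0.01687426, -0.01741102]), 'grip_force': 0.0, 'width': 88.05615668859113}
```

View pics/top0.png

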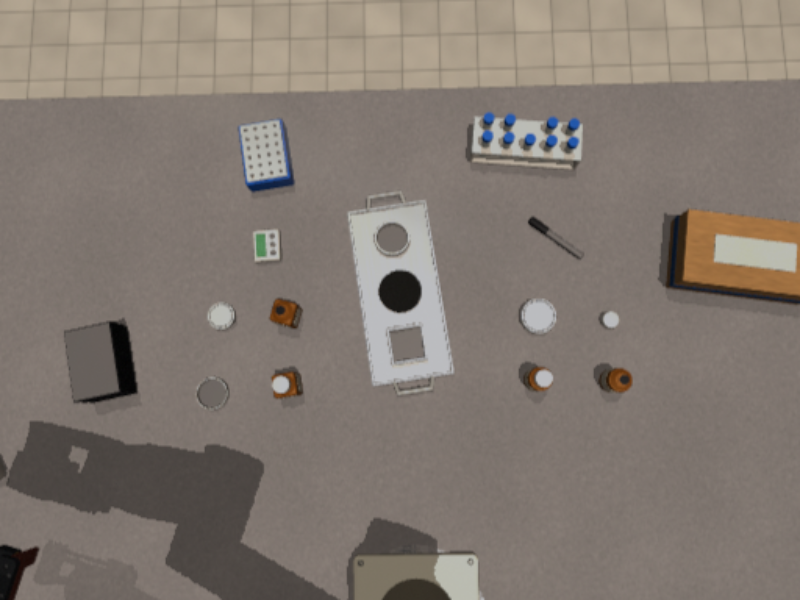

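View pics/side0.png

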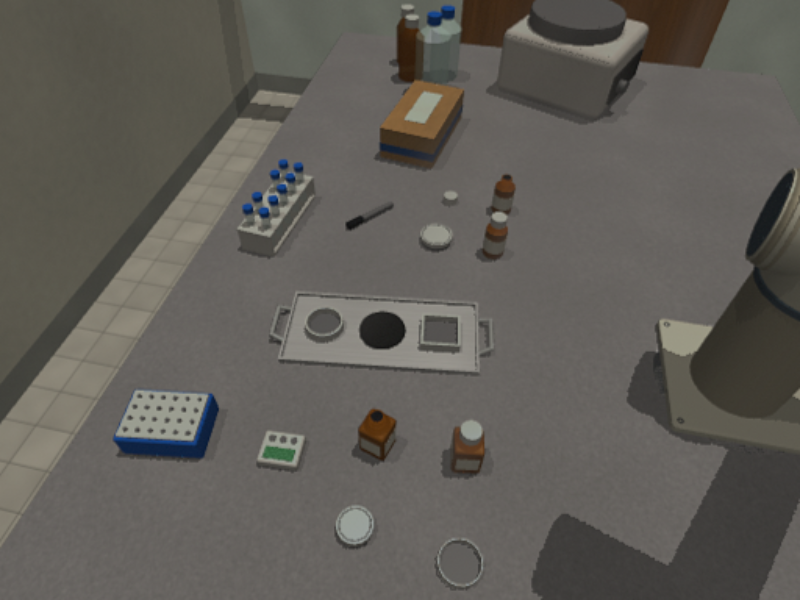

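The layout is clear. In the 800-px top view:

| Object | Pixel position |
|---|---|
| Capped square bottle | (281,385) |
| Open square bottle | (285,313) |
| Small dish | (221,316) |
| Lidless dish | (212,393) |
| Large dish | (538,316) |
| Capped round bottle | (543,379) |
| Open round bottle | (618,380) |
| Round pocket | (392,239) |
| Pad | (400,291) |
| Square pocket | (408,344) |

I'll enlarge crops of these next.

```bash
cat > h.py <<'E'
from station import env, set_gripper, viewer, workorder
import numpy as np, cv2
from scipy.spatial.transform import Rotation as R
def ray(n,u,v,z):
    p=viewer.camera_params(n);T=np.array(p["pose"])
    d=T[:3,:3]@[(u-p["cx"])/p["fx"],-(v-p["cy"])/p["fy"],-1]
    return T[:3,3]+d*(z-T[2,3])/d[2]
def down(psi):  # tool down, closing axis y at world angle psi
    y=np.array([np.cos(psi),np.sin(psi),0]);z=np.array([0,0,-1.])
    return R.from_matrix(np.column_stack([np.cross(y,z),y,z])).as_quat()
E
python3 - <<'E'
from h import *
im=viewer.camera("top")
c=[("sq",182,246),("sm",141,202),("lg",344,202),("rd",346,243),("rp",251,153),("sp",261,220)]
t=[]
for n,u,v in c:
    k=cv2.resize(im[v-22:v+22,u-22:u+22],(264,264),interpolation=cv2.INTER_CUBIC)
    for i in (1,2,3): 
        cv2.line(k,(i*66,0),(i*66,5),(0,255,0),1);cv2.line(k,(0,i*66),(5,i*66),(0,255,0),1)
    t.append(k)
cv2.imwrite("pics/m.png",np.vstack([np.hstack(t[:3]),np.hstack(t[3:])]))
for n,u,v,z in[("sq",281,385,92),("sm",221,316,18),("lg",538,316,18),("rd",543,379,92),("rp",392,239,22),("pad",400,291,10),("sp",408,344,22),("so",280,312,84),("ro",625,380,84),("ld",212,393,14)]:
    print(n,ray("top",u/1.5625,v/1.5625,z).round(1))
for n,u,v,z in[("sq",471,432,92),("sm",355,525,18),("lg",436,236,18),("rd",498,219,92),("rp",324,323,22),("pad",382,330,10),("sp",440,332,22)]:
    print("side",n,ray("side",u/1.5625,v/1.5625,z).round(1))
E
```

```text
sq [404.7 221.7  92. ]
sm [534.2 349.6  18. ]
lg [ 523.9 -232.1   18. ]
rd [ 407.9 -221.5   92. ]
rp [672.3  32.1  22. ]
pad [576.1  18.9  10. ]
sp [476.4   5.6  22. ]
so [530.8 226.6  84. ]
ro [ 404.3 -361.    84. ]
ld [393.8 363.6  14. ]
side sq [404.9 226.1  92. ]
side sm [533.7 351.   18. ]
side lg [ 523.1 -227.9   18. ]
side rd [ 409.6 -216.8   92. ]
side rp [672.8  37.   22. ]
side pad [575.   21.2  10. ]
side sp [476.2  13.4  22. ]
```

View pics/m.png

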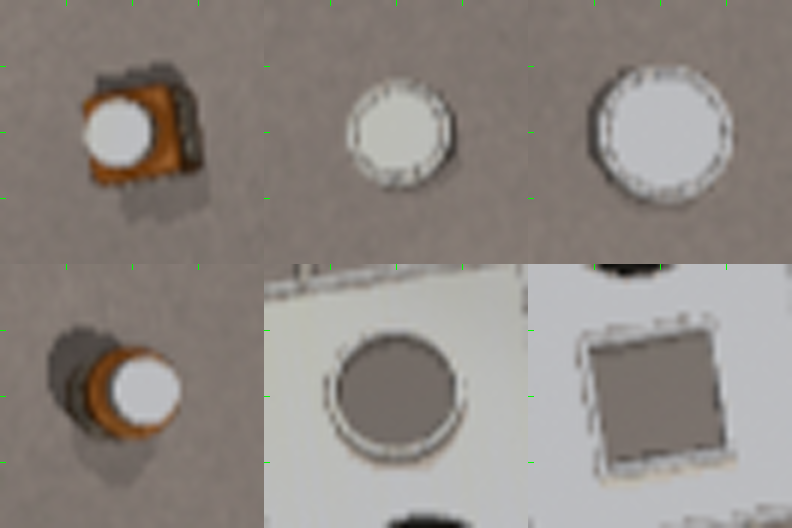

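Crops: the two cameras agree to within about 4 mm. The pocket-to-pocket distance comes out at 198 mm against 200 mm nominal. Yaw is about 9° for the square bottle and 7.7° for the tray. Next I'll check with the wrist camera, overlaying the predicted outlines.

```bash
cat >> h.py <<'E'
def wproj(s,p):
    c=viewer.camera_params("wrist");T=np.eye(4);T[:3,:3]=R.from_quat(s["orientation"]).as_matrix();T[:3,3]=s["tool_pos"]
    M=np.linalg.inv(T@np.array(c["tool_from_camera"]))
    q=(M[:3,:3]@np.atleast_2d(p).T).T+M[:3,3]
    x,y,z=q[:,0],-q[:,1],-q[:,2];r=np.hypot(x,y);k=np.arctan2(r,z)/np.maximum(r,1e-9)
    return np.c_[c["cx"]+c["fx"]*x*k,c["cy"]+c["fy"]*y*k]
def wray(s,u,v,z):
    c=viewer.camera_params("wrist");T=np.eye(4);T[:3,:3]=R.from_quat(s["orientation"]).as_matrix();T[:3,3]=s["tool_pos"]
    W=T@np.array(c["tool_from_camera"]);a,b=u-c["cx"],v-c["cy"];r=np.hypot(a,b);t=r/c["fx"]
    d=W[:3,:3]@[a/r*np.sin(t),-b/r*np.sin(t),-np.cos(t)]
    return W[:3,3]+d*(z-W[2,3])/d[2]
def circ(c,rad,z):
    a=np.linspace(0,2*np.pi,40);return np.c_[c[0]+rad*np.cos(a),c[1]+rad*np.sin(a),0*a+z]
P={"sq":(404.8,223.5,92,15),"sm":(534,350,18,25),"lg":(523.6,-230.5,18,32),"rd":(408.5,-219.5,92,15),"rp":(672.4,33.5,22,33),"pad":(575.2,19.9,10,40),"sp":(476.3,6.5,22,29)}
E
python3 - <<'E'
from h import *
t=[]
import pickle;S=[]
for i,(x,y,psi) in enumerate([(470,285,7.7),(575,20,97.7),(466,-225,97.7)]):
    q=down(np.radians(psi))
    if env.ik([x,y,290],q) is None: q=down(np.radians(psi-180))
    env.reach([x,y,290],q); env.hold(.3)
    s=env.read_state();im=viewer.camera("wrist");S.append((s,im.copy()))
    im=cv2.resize(im,(1024,768),interpolation=cv2.INTER_CUBIC)
    for n,(a,b,z,r) in P.items():
        uv=wproj(s,circ((a,b),r,z))*2+.5
        if (abs(uv-[512,384])<500).all(): cv2.polylines(im,[uv.astype(int).reshape(-1,1,2)],True,(0,255,0),1)
    cv2.imwrite(f"pics/w{i}.png",cv2.resize(im,(800,600),interpolation=cv2.INTER_AREA));print(s["time_s"],s["tool_pos"],s["qpos"].round(2))
pickle.dump(S,open("S.pkl","wb"))
E
```

```text
2.0333 [469.73717889 285.54772953 289.98653869] [0.52 0.33 1.81 0.   1.   0.39]
4.1917 [574.97890151  20.24949212 290.01492598] [ 0.01  0.37  1.75 -0.    1.02 -1.69]
5.5833 [ 466.44637181 -224.26353593  289.92045991] [-0.47  0.28  1.88  0.    0.98 -2.18]
```

View pics/w0.png

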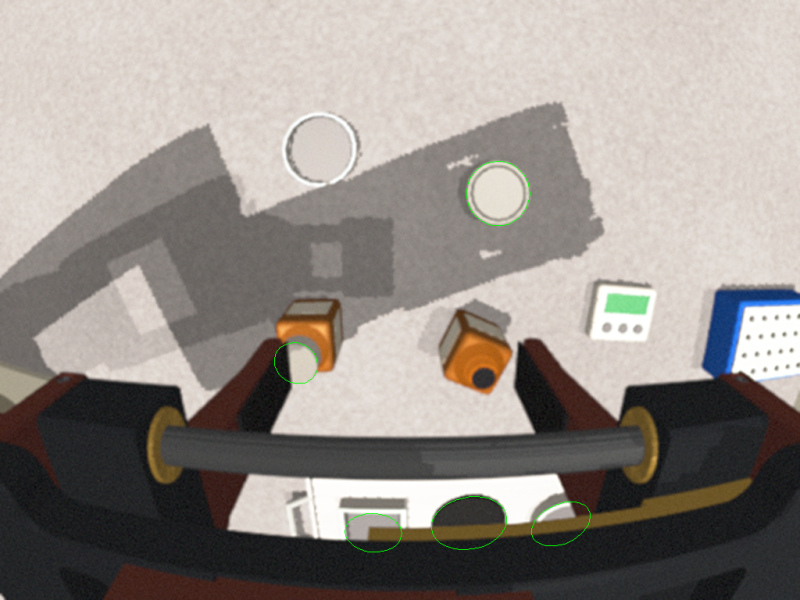

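View pics/w1.png

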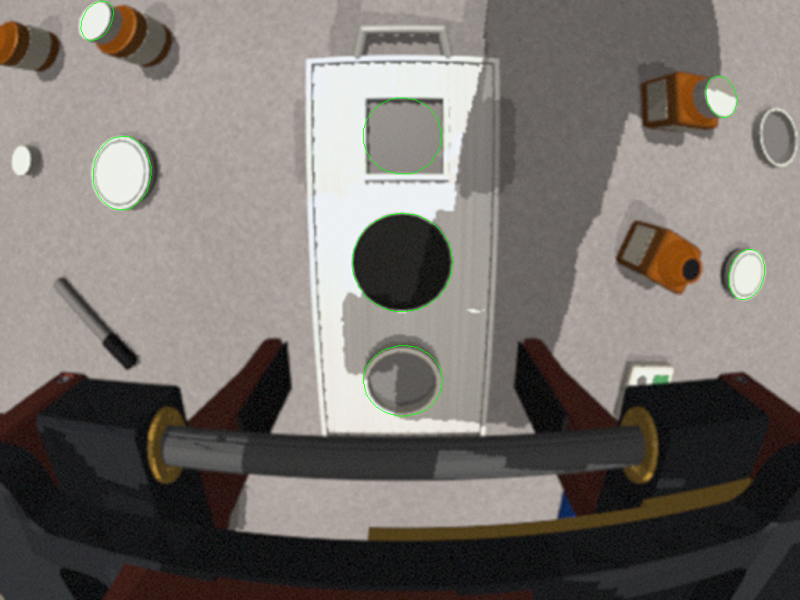

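View pics/w2.png

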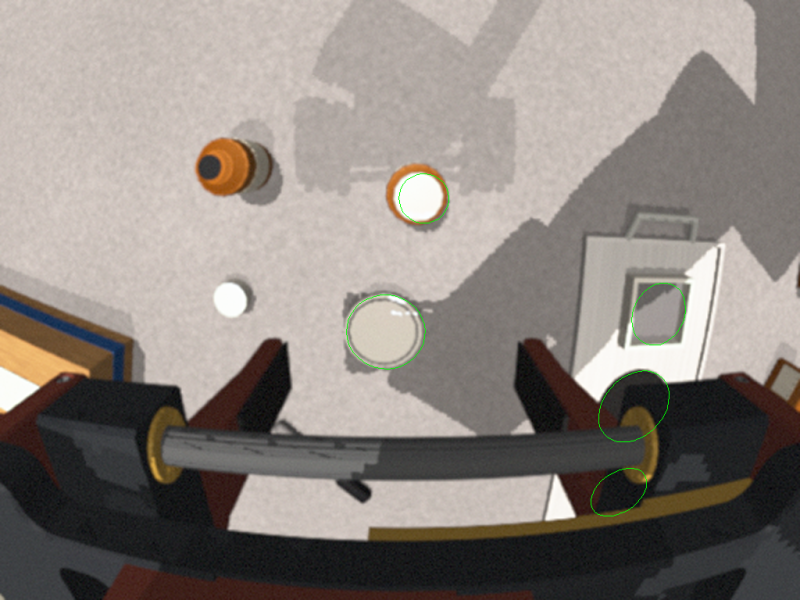

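The wrist overlays match to about 2 mm. The round bottle is about 2 mm further toward −y, and the square pocket is shifted by about (+1, +1) mm. Starting with the large dish.

```bash
cat >> h.py <<'E'
def q_for(x,y,z,deg):
    c=[]
    for d in (deg,deg-180):
        q=down(np.radians(d));j=env.ik([x,y,z],q)
        if j is not None: c.append((np.abs(np.array(j)-env.read_state()["qpos"]).max(),q))
    return min(c,key=lambda a:a[0])[1]
def st(m):
    s=env.read_state();print(m,round(s["time_s"],1),s["tool_pos"].round(1),"w",round(s["width"],1),"g",round(s["grip_force"],1),"F",s["force"].round(1))
def pick(x,y,deg,z,hi=240):
    set_gripper(88);env.reach([x,y,hi],q_for(x,y,hi,deg))
    env.move_l([x,y,z+30],rate=200);env.hold(.1)
    print("hit",env.move_l([x,y,z],rate=60,f_stop=15))
    set_gripper(0);st("grip");env.move_l([x,y,hi],rate=150);st("lift")
def place(x,y,deg,z,hi=240):
    env.reach([x,y,hi],q_for(x,y,hi,deg))
    env.move_l([x,y,z+12],rate=150);env.hold(.3);st("near")
    print("contact",env.move_l([x,y,z-1.5],rate=15,f_stop=5));st("down")
    set_gripper(88);env.hold(.2);env.move_l([x,y,hi],rate=200);st("free")
E
python3 - <<'E'
from h import *
pick(523.6,-231,97.7,83)
place(575.1,20.2,97.7,93)
E
```

```text
hit False
grip 8.3 [ 523.7 -231.1   83.3] w 63.6 g 30.0 F [-0.  -0.   2.5]
lift 9.5 [ 523.1 -230.8  239.1] w 63.4 g 30.0 F [ 0.7 -0.2 -1.6]
near 11.9 [575.4  20.3 105.6] w 63.4 g 30.0 F [-0.4  0.8  0.1]
contact True
down 12.6 [575.   20.2  93.3] w 63.5 g 30.0 F [-1.   0.4  4.4]
free 14.3 [574.4  20.2 239.2] w 87.7 g 0.0 F [ 0.  -1.4 -0.8]
```

Contact came at the expected height. I'll pick the small dish, then check where the large one sits before stacking.

```bash
python3 - <<'E'
from h import *
env.reach([575,20,290],q_for(575,20,290,97.7));env.hold(.2)
s=env.read_state();im=cv2.resize(viewer.camera("wrist"),(1024,768),interpolation=cv2.INTER_CUBIC)
for c,r,z in[((575.1,20.2),32,28),((575.1,20.2),40,10),((476,7.3),29,22),((674.2,33.7),33,22)]:
    cv2.polylines(im,[(wproj(s,circ(c,r,z))*2+.5).astype(int).reshape(-1,1,2)],True,(0,0,255),1)
cv2.imwrite("pics/c1.png",im[80:580,300:780])
pick(534,350,7.7,83)
E
```

```text
hit False
grip 19.1 [534.1 350.1  83.1] w 49.3 g 30.0 F [ 0.3 -1.1  1.4]
lift 20.3 [533.5 349.7 239. ] w 49.2 g 30.0 F [ 0.5  0.4 -0.4]
```

View pics/c1.png

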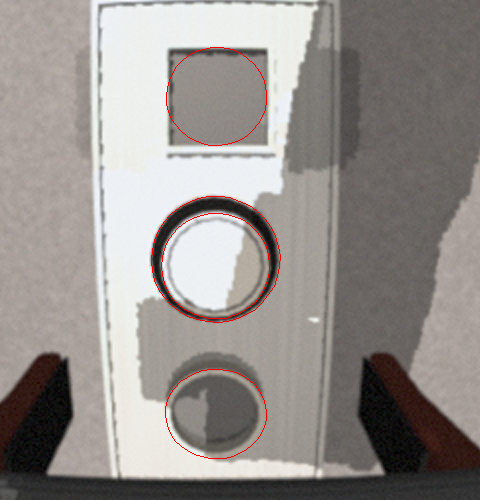

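The large dish is centred on the pad to about 1 mm, with its ring at (215,265) against a predicted (216,266). The pocket outlines match too, so I'll continue.

```bash
python3 - <<'E'
from h import *
place(575.1,20.2,97.7,111)
pick(404.8,223.5,99.3,106,280)
place(476.3,7.3,97.7,114,290)
E
```

```text
near 22.8 [575.5  20.2 123.7] w 49.5 g 30.0 F [-0.2  0.4 -0. ]
contact True
down 23.5 [575.   20.2 111.1] w 49.6 g 30.0 F [-0.8  0.2  3.8]
free 25.3 [574.5  20.2 239.2] w 87.9 g 0.0 F [-0.5 -0.5 -0.1]
hit False
grip 28.9 [404.8 223.5 106. ] w 42.0 g 30.0 F [0.4 0.2 1.2]
lift 30.2 [404.3 223.3 279.2] w 42.1 g 30.0 F [ 0.5  0.5 -1.9]
near 32.7 [476.5   7.3 126.5] w 42.2 g 30.0 F [-0.4 -0.1 -1. ]
contact True
down 33.4 [476.2   7.3 114. ] w 41.7 g 30.0 F [ 0.2 -0.3  5.1]
free 35.5 [475.6   7.3 289.1] w 87.9 g 0.0 F [ 0.  -0.3 -0.1]
```

```bash
python3 - <<'E'
from h import *
pick(408.5,-221.2,97.7,106,280)
place(674.2,33.7,97.7,114,290)
env.reach([480,330,380],q_for(480,330,380,97.7));env.hold(.5)
a=viewer.camera("top");b=viewer.camera("side")
a=cv2.resize(a[110:260,130:410],(800,428),interpolation=cv2.INTER_CUBIC)
cv2.imwrite("pics/f1.png",a);cv2.imwrite("pics/f2.png",cv2.resize(b[90:384,100:400],(612,600),interpolation=cv2.INTER_CUBIC))
st("end")
E
```

```text
hit False
grip 39.1 [ 408.6 -221.3  106.1] w 41.6 g 30.0 F [-0.4 -0.3  0.9]
lift 40.4 [ 408.  -220.9  279.2] w 41.4 g 30.0 F [ 0.4 -0.4 -1.4]
near 43.3 [674.4  33.7 126.6] w 41.4 g 30.0 F [ 0.4  0.2 -1.4]
contact True
down 44.0 [674.   33.7 114.1] w 41.6 g 30.0 F [-1.2  0.2  6.1]
free 46.1 [673.5  33.7 288.7] w 87.7 g 0.0 F [ 0.3  0.1 -0. ]
end 48.1 [480. 330. 380.] w 88.0 g 0.0 F [-0.1 -0.6  0.3]
```

View pics/f1.png

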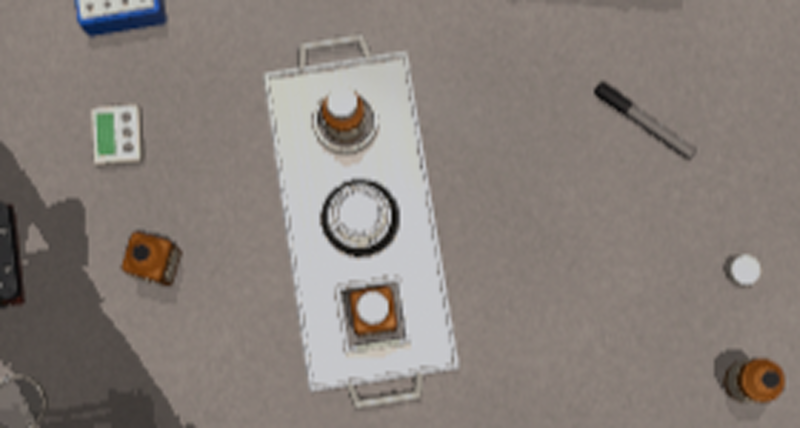

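View pics/f2.png

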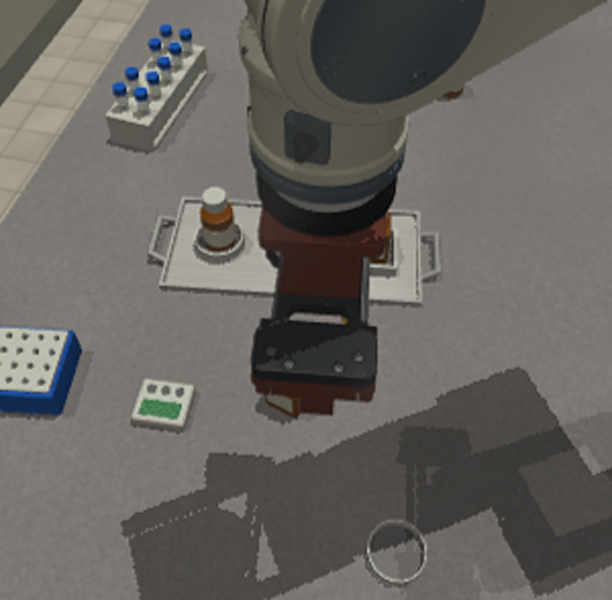

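Top view: the round cap is at (342,103) in the round cup, the stack sits concentric on the pad at (360,215), and the square cap is at (373,308), aligned in its pocket. The open bottles and the lidless dish are undisturbed. I'll do one numeric check and hand in.

```bash
python3 - <<'E'
from h import *
ok=True
for u,v,z,t in[(373,308,100,(476,7.3)),(342,103,100,(674.2,33.7)),(360,214,46,(575.1,20.2))]:
    p=ray("top",130+u*.35,110+v*.3505,z);d=np.hypot(*(p[:2]-t));ok&=d<7;print(p.round(1),d.round(1))
if ok: print(workorder.sign_off())
E
```

```text
[476.    6.2 100. ] 1.1
[672.2  32.5 100. ] 2.4
[573.7  18.1  46. ] 2.5
the job is handed in; nothing more can be done
None
```

The job is handed in at about 48 s of the 104 s allowed: both capped bottles stand in their pockets and the two lidded dishes are stacked on the pad, each measured within about 2.5 mm of its target, with the open bottles and lidless dish left where they were; no verdict came back.

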